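Tap the proud cardboard stars home in gluing order

TASK

The top star of each glued cardboard pile still stands a little proud on its dowels. With the closed fingertips, lightly tap the coloured dot of each star so that it goes fully down onto its pile, first the yellow one, then the blue, then the red. Do not crush, shove or lift the piles, do not touch the one with the green dot, which is still drying, and leave everything else on the bench where it is.

Things in the scene. Friction and masses are not known exactly. Their poses are not given: they have to be found in the camera images.
- stack_yellow: loose pile of six-armed cardboard stars, 120 mm across, 57 mm high, about 0.6 kg, yellow dot on top; origin: centre of its underside, z up. From below: 12 mm plywood star, 30 mm springy pile, gap of 6 to 8 mm with its three dowels, 6 mm top star. The pile gives 1 mm per 1.5 N and springs back; over 15 N crushes it
- dot_yellow (a point): centre of the yellow dot, 44 mm across, in the middle of the top face of that pile's top star (about 57 mm above the table while the star stands proud, 49 mm when it is home); moves with the star
- star_yellow (a joint): how far the top star with the yellow dot has gone down its dowels, m: starts between 0 and 0.002, 0.008 is fully home on the pile; needs about 2.5 N, and it stays where it is left
- stack_blue: loose pile of six-armed cardboard stars, 120 mm across, 57 mm high, about 0.6 kg, blue dot on top; origin: centre of its underside, z up. From below: 12 mm plywood star, 30 mm springy pile, gap of 6 to 8 mm with its three dowels, 6 mm top star. The pile gives 1 mm per 1.5 N and springs back; over 15 N crushes it
- dot_blue (a point): centre of the blue dot, 44 mm across, in the middle of the top face of that pile's top star (about 57 mm above the table while the star stands proud, 49 mm when it is home); moves with the star
- star_blue (a joint): how far the top star with the blue dot has gone down its dowels, m: starts between 0 and 0.002, 0.008 is fully home on the pile; needs about 2.5 N, and it stays where it is left
- stack_red: loose pile of six-armed cardboard stars, 120 mm across, 57 mm high, about 0.6 kg, red dot on top; origin: centre of its underside, z up. From below: 12 mm plywood star, 30 mm springy pile, gap of 6 to 8 mm with its three dowels, 6 mm top star. The pile gives 1 mm per 1.5 N and springs back; over 15 N crushes it
- dot_red (a point): centre of the red dot, 44 mm across, in the middle of the top face of that pile's top star (about 57 mm above the table while the star stands proud, 49 mm when it is home); moves with the star
- star_red (a joint): how far the top star with the red dot has gone down its dowels, m: starts between 0 and 0.002, 0.008 is fully home on the pile; needs about 2.5 N, and it stays where it is left
- stack_green: loose pile of six-armed cardboard stars, 120 mm across, 57 mm high, about 0.6 kg, green dot on top; origin: centre of its underside, z up. From below: 12 mm plywood star, 30 mm springy pile, gap of 6 to 8 mm with its three dowels, 6 mm top star. The pile gives 1 mm per 1.5 N and springs back; over 15 N crushes it; still drying: not to be touched
- dot_green (a point): centre of the green dot, 44 mm across, in the middle of the top face of that pile's top star (about 57 mm above the table while the star stands proud, 49 mm when it is home); moves with the star
- star_green (a joint): how far the top star with the green dot has gone down its dowels, m: starts between 0 and 0.002, 0.008 is fully home on the pile; needs about 2.5 N, and it stays where it is left
- glue_bottle: white bottle with a red cap, 56 mm across, 140 mm high; a bystander, loose; origin in the middle of its underside
- offcut: light wood offcut, 45 x 85 x 28 mm, long along its y; a bystander, loose; origin in the middle of its underside
- tape_roll: beige roll of tape lying flat, 88 mm across, 24 mm high; a bystander, loose; origin in the middle of its underside
- carton: small white carton, 55 x 55 x 90 mm; a bystander, loose; origin in the middle of its underside
- cup: clear plastic cup, 72 mm across, 85 mm high; a bystander, loose; origin in the middle of its underside
- screwdriver: screwdriver lying on the table, about 0.2 m long, a bystander, loose
- clamp: orange clamp lying on the table, 120 x 50 x 48 mm; a bystander, loose; origin in the middle of its underside

How it is judged:
By the outcome, as a careful person would: the job done as asked, in the order asked, and still so for the second after the job is handed in, with the robot touching nothing.
It also fails if it takes over 58 s, if anything falls off the work surface, if the arm or the gripper's body presses on something with over 40 N, if the wrist force passes 120 N, or if a joint passes its speed limit or range.

ROBOT

A 6-joint arm with a two-finger parallel gripper is mounted at the origin on the work surface. World frame = base frame: x ahead of the robot, y to its left, z up, the work surface at z = 0. Lengths are in mm, angles in degrees, forces in N, time in s.
With the tool pointing down it reaches from about 350 to 850 mm from the base axis. Payload 8.1 kg.
Tool frame: the origin (TCP) lies between the finger pads, 19 mm behind the fingertips; this is the grasp point; z points along the fingers, y is the line along which they close (so a half turn about z gives the same grasp; the last joint's range is limited). The gripper opens to 85 mm and grips with 20 to 120 N. Pads are 22 mm wide; open, the fingers measure 114 mm over their backs; the gripper's body (76 mm by 85 mm) begins 54 mm behind the grasp point. The pads swing forward as they close: fully open they stand 13 mm farther back than shut.
Start: joints at [-4.893, 7.471, 85.268, -0, 87.261, -4.893], TCP at [600.005, 0.022, 249.992] pointing down, gripper open.
Joint ranges: [-169.43, 169.43], [-51.17, 129.36], [1.28, 143.12], [-76.62, 256.62], [0, 156.53], [-152.29, 152.29]. Speed limits (degrees/s): [136.94, 136.94, 159.86, 180, 180, 180].

INTERFACE

Orientations are given as [roll, pitch, yaw] about the fixed x, y, z axes, in that order (R = Rz(yaw) Ry(pitch) Rx(roll)).
In Python, from bench import sense, snapshot, hand_in gives the robot as it stands. The module is installed in compiled form; this text tells all that it offers.
- The arm moves only by the tool apply_moves, never from a script. Its argument "series" is text: rows parted by semicolons, each of 5 numbers parted by spaces: the shift along the tool's x, y, z each as a share of 0.3 m, from -1 to 1, then the turn about the tool's z as a share of 2 rad, from -1 to 1, then the gripper's target within -1 to 1 (shut at 1, half-way at 0, fully open at -1). In form: tx ty tz twist gripper; .... A call has 1 to 5 rows; each row shifts and turns the commanded pose from where the row before left it, along the tool's axes as they then stand; what a row does not reach is not made up. A row lasts 1/12 s, in which the tool goes at most 41.7 mm and 7.16 degrees, less where a joint would pass 70% of its speed; a pose out of reach is approached as far as the arm can. A call with a number of a shift or a turn outside -1 to 1 is refused whole. A call with a gripper value outside its range is refused whole. The fingers move at their own pace and stop on an object; "squeeze" is the grip in N (left out, the last holds). Time passes only in rows, so rows that do not move let the fingers close. It gives the time, the measured TCP pose, the force, the opening and the grip force at its end, in the units of the state.
- sense(): the state, without advancing time (a new reading comes with each control period).
- snapshot(name): name is "scene" or "side" or "wrist"; returns a dict with "frame" (480x640x3 uint8, blue, green, red), "depth" (480x640 float32, mm along the optical axis (not along the pixel's ray), 0 where there is no reading), "intrinsics" (3x3 intrinsics, pixels), "extrinsics" (4x4, takes a point from camera to world coordinates); the wrist camera has in their place "tool_from_camera" (4x4, takes a point from camera to tool coordinates, whose origin is the TCP and whose axes are the flange's). Camera axes: x right, y down, z forward; pixel columns grow to the right and rows downward; lengths in mm; the calibration is good to about 2 mm. A picture is of the moment at which its call begins: read the wrist's pose just before it.
- hand_in(): hands the job in; it is judged then, once.
The state is a dict: "time": time; "joint_pos": joint angles; "qd": joint speeds; "joint_efforts": joint torques, N m; "tool_pos": TCP position; "tcp_rot": TCP orientation; "ft_force": force on the tool from outside, world axes, zero at the start; "wrist_torque": the same for the moment, N m; "finger_gap": finger opening in mm; "grip_force": force on a finger pad.
Only numpy, scipy, OpenCV 4.12 (cv2) and the standard library are available. Lean on these libraries where they do the work, as an engineer would, in place of code of your own. Each camera call takes 0.05 s, during which the arm holds its last target. There are 200 camera calls.

## Working session

There is one attempt and no reset: what is moved stays moved. The work goes in short steps, Python scripts to look and compute and a tool call to move; the robot and the scene stay as the last step left them, time stands still between calls to the robot, and variables do not carry over. Pictures are saved under pics/ and viewed, at most 10 in all, crops included, and the job is handed in when it is done.

Besides the shell and the picture viewer there is one more tool, called after ">>>" as name(argument=value, ...) on one line, values as JSON. apply_moves: Moves the arm, as the interface text tells. Its arguments: {"type":"object","properties":{"series":{"type":"string"},"squeeze":{"type":"number"}},"required":["series"]}

```bash
mkdir -p pics; python3 - <<'E'
from bench import sense,snapshot
import cv2,numpy as np,pickle
s=sense();print({k:np.round(v,3) for k,v in s.items()})
d={n:snapshot(n) for n in("scene","side","wrist")}
pickle.dump(d,open("d0.pkl","wb"))
for n in("scene","side"):cv2.imwrite(f"pics/{n}0.png",d[n]["frame"]);print(n,d[n]["extrinsics"].round(3),d[n]["intrinsics"])
print(d["wrist"]["tool_from_camera"].round(3))
E
```

```text
{'time': np.float64(0.0), 'joint_pos': array([-4.894,  7.516, 85.328, -0.   , 87.261, -4.892]), 'qd': array([ 0.033,  0.023, -0.01 , -0.031,  0.039,  0.102]), 'joint_efforts': array([-2.0000e-03, -5.6940e+01, -5.0056e+01, -0.0000e+00,  1.4000e-02,
        0.0000e+00]), 'tool_pos': array([5.99494e+02, 5.00000e-02, 2.48948e+02]), 'tcp_rot': array([-1.79895e+02, -9.00000e-03,  8.99980e+01]), 'ft_force': array([0.399, 0.355, 0.195]), 'wrist_torque': array([-0.027, -0.005, -0.   ]), 'grip_force': np.float64(0.0), 'finger_gap': np.float64(85.368)}
scene [[ 4.530000e-01  4.950000e-01 -7.420000e-01  1.334381e+03]
 [ 8.910000e-01 -2.680000e-01  3.650000e-01 -3.598400e+02]
 [-1.800000e-02 -8.270000e-01 -5.620000e-01  6.143070e+02]
 [ 0.000000e+00  0.000000e+00  0.000000e+00  1.000000e+00]] [[536.71500642   0.         330.75632709]
 [  0.         536.71500642 227.45441712]
 [  0.           0.           1.        ]]
side [[ 8.45000e-01 -3.21000e-01  4.28000e-01  2.53850e+01]
 [-5.35000e-01 -4.73000e-01  7.00000e-01 -9.43538e+02]
 [-2.20000e-02 -8.21000e-01 -5.71000e-01  8.45394e+02]
 [ 0.00000e+00  0.00000e+00  0.00000e+00  1.00000e+00]] [[609.11124877   0.         314.72288897]
 [  0.         609.11124877 239.23666391]
 [  0.           0.           1.        ]]
[[  -0.      -0.953   -0.302   76.005]
 [   1.      -0.       0.      -0.775]
 [  -0.      -0.302    0.953 -123.474]
 [   0.       0.       0.       1.   ]]
```

View pics/scene0.png

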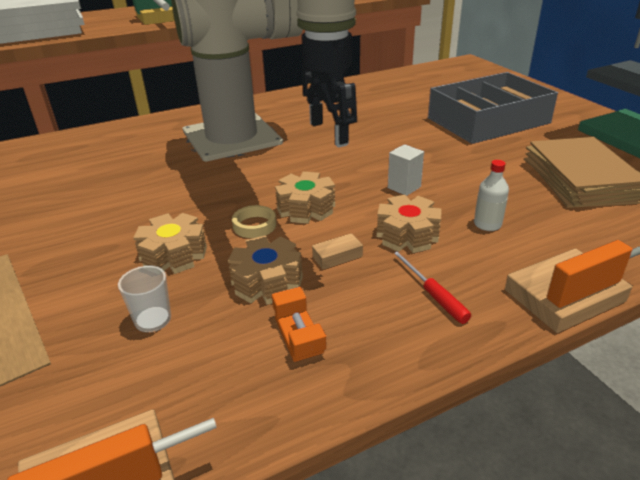

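View pics/side0.png

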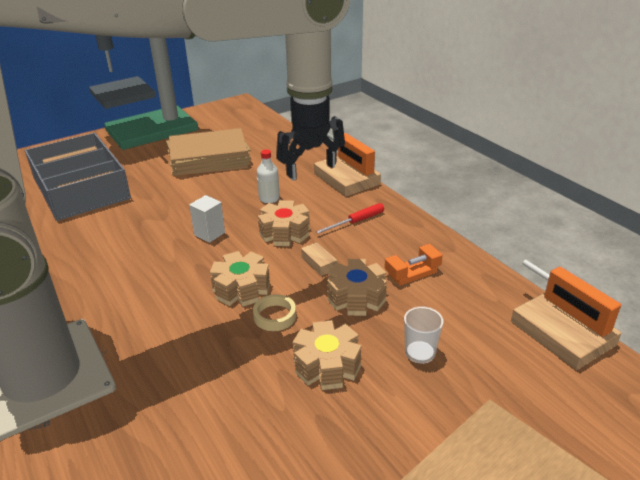

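Scene view: dots are at yellow (168,230), blue (264,256), red (410,211) and green (305,185). Side view: yellow (327,343), blue (357,276), red (284,213) and green (239,268). The cup (145,298 in scene) is next to yellow, and the clamp (298,325) is next to blue. Next I'll triangulate the dots.

```bash
cat > h.py <<'E'
import cv2,numpy as np
def blob(img,seed,name):
    hsv=cv2.cvtColor(img,cv2.COLOR_BGR2HSV).astype(int)
    h={'yellow':28,'blue':110,'red':0,'green':65}[name]
    dh=np.abs((hsv[...,0]-h+90)%180-90)
    m=((dh<(6 if name in('yellow','red') else 15))&(hsv[...,1]>(170 if name!='green' else 110))&(hsv[...,2]>40)).astype(np.uint8)
    n,l,st,c=cv2.connectedComponentsWithStats(m)
    k=min(range(1,n),key=lambda i:np.hypot(*(c[i]-seed))+(1e3 if st[i,4]<30 else 0))
    cs,_=cv2.findContours((l==k).astype(np.uint8),0,1)
    e=cv2.fitEllipse(cv2.convexHull(max(cs,key=len)))
    return c[k],st[k],e
def ray(K,T,p):
    d=T[:3,:3]@np.linalg.solve(K,[p[0],p[1],1]);return T[:3,3],d/np.linalg.norm(d)
def tri(rs):
    A=[np.eye(3)-np.outer(d,d) for o,d in rs]
    X=np.linalg.solve(sum(A),sum(a@o for a,(o,d) in zip(A,rs)))
    return X,max(np.linalg.norm(a@(X-o)) for a,(o,d) in zip(A,rs))
E
python3 - <<'E'
from h import *;import pickle
d=pickle.load(open("d0.pkl","rb"))
S=dict(yellow=((168,230),(327,343)),blue=((264,256),(357,276)),red=((410,211),(284,213)),green=((305,185),(239,268)))
for n,ss in S.items():
    rs=[]
    for v,s in zip(("scene","side"),ss):
        c,st,e=blob(d[v]["frame"],s,n);D=d[v]
        o,dr=ray(D["intrinsics"],D["extrinsics"],c);rs.append((o,dr))
        p=o+dr*(57-o[2])/dr[2]
        dep=D["depth"][int(c[1]),int(c[0])]; q=D["extrinsics"]@np.r_[np.linalg.solve(D["intrinsics"],[*c,1])*dep,1]
        print(n,v,c.round(1),st[2:],np.round(e[1],1),"plane57",p.round(1),"depth",q[:3].round(1))
    X,r=tri(rs);print("  TRI",X.round(1),round(r,2))
# obstacles: rough map of points above table from depth
for v,uv in (("scene",dict(cup=(145,275),clamp=(290,300),clamp2=(315,340),offcut=(337,245),tape=(235,220),bottle=(497,170))),("side",dict(cup=(422,315),clamp=(397,270),offcut=(320,256)))):
    D=d[v]
    for k,c in uv.items():
        q=D["extrinsics"]@np.r_[np.linalg.solve(D["intrinsics"],[*c,1])*D["depth"][c[1],c[0]],1];print(v,k,q[:3].round(0))
E
```

```text
yellow scene [168.  230.1] [ 23  13 238] [12.5 23.5] plane57 [ 463.3 -266.7   57. ] depth [ 462.  -266.5   56.2]Traceback (most recent call last):
  File "<stdin>", line 7, in <module>
  File "h.py", line 8, in blob
    k=min(range(1,n),key=lambda i:np.hypot(*(c[i]-seed))+(1e3 if st[i,4]<30 else 0))
ValueError: min() iterable argument is empty
```

```bash
sed -i "s/dh<(6 if/dh<(7 if/; s/>(170 if name!='green' else 110)/>dict(yellow=150,blue=120,red=170,green=110)[name]/" h.py
cat > m.py <<'E'
from h import *;import pickle
d=pickle.load(open("d0.pkl","rb"))
S=dict(yellow=((168,230),(327,343)),blue=((264,256),(357,276)),red=((410,211),(284,213)),green=((305,185),(239,268)))
for n,ss in S.items():
  try:
    rs=[]
    for v,s in zip(("scene","side"),ss):
        print(n,v,"hsv",cv2.cvtColor(d[v]["frame"],cv2.COLOR_BGR2HSV)[s[1],s[0]])
        c,st,e=blob(d[v]["frame"],s,n);D=d[v]
        o,dr=ray(D["intrinsics"],D["extrinsics"],c);rs.append((o,dr))
        p=o+dr*(57-o[2])/dr[2]
        dep=D["depth"][int(c[1]),int(c[0])]; q=D["extrinsics"]@np.r_[np.linalg.solve(D["intrinsics"],[*c,1])*dep,1]
        print(" ",c.round(1),st[2:],np.round(e[1],1),"plane57",p.round(1),"depth",q[:3].round(1))
    X,r=tri(rs);print("  TRI",X.round(1),round(r,2))
  except ValueError as e: print(e)
for v,uv in (("scene",dict(cup=(145,275),clamp=(290,300),clamp2=(315,340),offcut=(337,245),tape=(235,220),bottle=(497,170))),("side",dict(cup=(422,315),clamp=(397,270),offcut=(320,256)))):
    D=d[v]
    for k,c in uv.items():
        q=D["extrinsics"]@np.r_[np.linalg.solve(D["intrinsics"],[*c,1])*D["depth"][c[1],c[0]],1];print(v,k,q[:3].round(0))
E
python3 m.py
```

```text
yellow scene hsv [ 27 197 242]
  [168. 230.] [ 25  14 261] [13.2 24.6] plane57 [ 463.  -266.5   57. ] depth [ 459.7 -266.2   54.9]
yellow side hsv [ 28 155 251]
  [326.7 342.9] [ 23  17 288] [16.  22.3] plane57 [ 457.9 -267.9   57. ] depth [ 458.9 -266.4   55.2]
  TRI [ 459.2 -266.1   54.7] 0.09
blue scene hsv [108 204 100]
  [264.3 255.5] [ 24  14 272] [13.9 24.1] plane57 [ 621.1 -137.1   57. ] depth [ 623.  -137.7   58.5]
blue side hsv [109 191 116]
  [356.6 275.4] [ 20  12 188] [11.8 19.3] plane57 [ 618.3 -137.1   57. ] depth [ 617.5 -138.2   58.1]
  TRI [ 619.1 -136.2   55.8] 0.35
red scene hsv [  1 217 220]
  [409.2 210.5] [ 22  12 212] [11.9 21.8] plane57 [619.5 161.6  57. ] depth [617.2 163.2  55.2]
red side hsv [  1 196 235]
  [283.2 212.7] [ 17   9 122] [ 8.8 16.7] plane57 [613.6 161.7  57. ] depth [616.7 167.6  52.8]
  TRI [615.4 164.7  54.3] 0.46
green scene hsv [ 67 174 145]
  [304.6 184.9] [ 20   9 141] [ 9.1 19. ] plane57 [431.8  25.9  57. ] depth [429.5  26.8  55.6]
green side hsv [ 67 152 163]
  [239.  267.3] [ 19  11 161] [10.5 18.6] plane57 [426.6  25.9  57. ] depth [428.2  29.8  53.8]
  TRI [427.6  27.9  54.8] 0.43
scene cup [ 595. -331.   70.]
scene clamp [ 738. -140.   49.]
scene clamp2 [ 829. -140.   44.]
scene offcut [617.   5.  28.]
scene tape [ 441. -134.   25.]
scene bottle [672. 318. 129.]
side cup [ 641. -316.   69.]
side clamp [ 708. -159.   47.]
side offcut [612.  -5.  29.]
```

Triangulated dots: yellow (459,-266), blue (619,-136), red (615,165), green (428,28). All come out at z ≈ 55 and the rays miss by less than 0.5 mm, so they're plausible. The tool axes are x = +Y, y = +X and z = down. I'll shut the gripper and move above yellow at the present height.

>>> apply_moves(series="-0.09 -0.047 0 0 1;-0.09 -0.047 0 0 1;-0.09 -0.047 0 0 1;-0.09 -0.047 0 0 1;-0.09 -0.047 0 0 1", squeeze=20)

```text
time: 0.57
tool_pos: [528.5, -135.9, 249.6]
tcp_rot: [-180.0, -0.0, 90.0]
ft_force: [1.1, 0.2, -0.4]
finger_gap: 25.4
grip_force: 0.0
```

>>> apply_moves(series="-0.09 -0.047 0 0 1;-0.09 -0.047 0 0 1;-0.09 -0.047 0 0 1;-0.09 -0.047 0 0 1;-0.08 -0.044 0 0 1")

```text
time: 0.98
tool_pos: [458.7, -268.4, 249.7]
tcp_rot: [-180.0, -0.0, 90.0]
ft_force: [0.5, 0.3, 0.3]
finger_gap: 0.0
grip_force: 0.0
```

>>> apply_moves(series="0 0 0.1 0 1;0 0 0.1 0 1;0 0 0.1 0 1;0 0 0 0 1;0 0 0 0 1")

```text
time: 1.4
tool_pos: [458.5, -266.0, 158.3]
tcp_rot: [-179.8, -0.2, 90.0]
ft_force: [0.1, 0.1, 1.2]
finger_gap: -0.2
grip_force: 0.0
```

```bash
cat > w.py <<'E'
import sys;from h import *;from bench import sense,snapshot
from scipy.spatial.transform import Rotation as R
n,x,y=sys.argv[1],float(sys.argv[2]),float(sys.argv[3])
s=sense();W=snapshot("wrist");cv2.imwrite(f"pics/w_{n}_{s['time']:.2f}.png",W["frame"])
T=np.eye(4);T[:3,:3]=R.from_euler('xyz',s["tcp_rot"],degrees=True).as_matrix();T[:3,3]=s["tool_pos"]
T=T@W["tool_from_camera"];K=W["intrinsics"]
pc=np.linalg.inv(T)@[x,y,55,1];u=(K@pc[:3])[:2]/pc[2]
c,st,e=blob(W["frame"],u,n);o,dr=ray(K,T,c)
dep=W["depth"][int(c[1]),int(c[0])]
print("tcp",s["tool_pos"].round(2),s["tcp_rot"].round(2),"F",s["ft_force"].round(2),"gap",s["finger_gap"],"t",s["time"])
print("pred px",u.round(),"blob",c.round(1),st,np.round(e[1],1),"plane56",(o+dr*(56-o[2])/dr[2]).round(1),"depth",(T@np.r_[np.linalg.solve(K,[*c,1])*dep,1])[:3].round(1))
E
python3 w.py yellow 459 -266; ls pics
```

```text
tcp [ 458.46 -265.99  158.26] [-1.7977e+02 -1.6000e-01  9.0000e+01] F [0.1  0.14 1.18] gap -0.18123897885466178 t 1.4
pred px [322. 250.] blob [320.2 251.6] [ 286  219   69   66 3495] [65.2 68.1] plane56 [ 458.  -266.6   56. ] depth [ 458.  -267.4   53.8]
scene0.png
side0.png
w_yellow_1.40.png
```

The wrist camera agrees on yellow: (458,-267), inside the tolerance of the 44 mm dot. I'll go down to just above it.

>>> apply_moves(series="0 0 0.08 0 1;0 0 0.08 0 1;0 0 0.07 0 1;0 0 0 0 1;0 0 0 0 1")

```text
time: 1.87
tool_pos: [460.5, -267.1, 92.4]
tcp_rot: [180.0, 0.0, 90.0]
ft_force: [0.7, 0.4, 0.2]
finger_gap: 0.2
grip_force: 0.0
```

>>> apply_moves(series="0 0 0 0 1")

```text
time: 1.95
tool_pos: [461.5, -267.9, 93.9]
tcp_rot: [179.8, 0.1, 90.0]
ft_force: [-0.6, -0.4, 0.2]
finger_gap: 0.0
grip_force: 0.0
```

>>> apply_moves(series="0 0 0 0 1")

```text
time: 2.03
tool_pos: [461.6, -268.1, 93.9]
tcp_rot: [179.8, 0.1, 90.0]
ft_force: [0.2, 0.6, 0.5]
finger_gap: 0.3
grip_force: 0.0
```

>>> apply_moves(series="0 0 0 0 1")

```text
time: 2.12
tool_pos: [461.2, -267.8, 93.3]
tcp_rot: [179.8, 0.1, 90.0]
ft_force: [0.2, 0.0, -0.1]
finger_gap: 0.0
grip_force: 0.0
```

>>> apply_moves(series="0 0 0.01 0 1;0 0 0.01 0 1;0 0 0.01 0 1;0 0 0.01 0 1;0 0 0.01 0 1")

```text
time: 2.53
tool_pos: [459.7, -266.8, 75.4]
tcp_rot: [-180.0, -0.0, 90.0]
ft_force: [-0.1, 0.6, 0.3]
finger_gap: 0.2
grip_force: 0.0
```

>>> apply_moves(series="0 0 0.003 0 1;0 0 0.003 0 1;0 0 0.003 0 1;0 0 0.003 0 1;0 0 0.003 0 1")

```text
time: 2.95
tool_pos: [460.0, -267.0, 71.6]
tcp_rot: [180.0, 0.0, 90.0]
ft_force: [-0.7, 1.2, 2.9]
finger_gap: 0.0
grip_force: 1.1
```

>>> apply_moves(series="0 0 0.003 0 1;0 0 0.003 0 1;0 0 0.002 0 1;0 0 0 0 1;0 0 0 0 1")

```text
time: 3.37
tool_pos: [459.9, -267.0, 69.2]
tcp_rot: [180.0, 0.0, 90.0]
ft_force: [-1.5, -0.2, 1.9]
finger_gap: 0.4
grip_force: 1.0
```

>>> apply_moves(series="0 0 0 0 1")

```text
time: 3.45
tool_pos: [460.0, -267.0, 69.2]
tcp_rot: [180.0, 0.0, 90.0]
ft_force: [-1.1, 0.1, 1.4]
finger_gap: -0.1
grip_force: 1.0
```

>>> apply_moves(series="0 0 0 0 1")

```text
time: 3.53
tool_pos: [459.9, -267.0, 69.1]
tcp_rot: [180.0, 0.0, 90.0]
ft_force: [-1.4, 0.7, 2.2]
finger_gap: 0.3
grip_force: 1.0
```

In contact, with a force plateau of about 2 N, so the star is sliding. I'll continue in 1 mm steps and watch for the force to rise.

>>> apply_moves(series="0 0 0.003 0 1;0 0 0.003 0 1;0 0 0 0 1")

```text
time: 3.78
tool_pos: [460.0, -267.0, 67.2]
tcp_rot: [180.0, 0.0, 90.0]
ft_force: [-0.1, 0.8, 2.3]
finger_gap: 0.0
grip_force: 1.1
```

>>> apply_moves(series="0 0 0.003 0 1;0 0 0 0 1;0 0 0 0 1")

```text
time: 4.03
tool_pos: [460.0, -267.0, 66.4]
tcp_rot: [180.0, 0.0, 90.0]
ft_force: [-0.4, 0.1, 1.5]
finger_gap: 0.1
grip_force: 1.0
```

>>> apply_moves(series="0 0 0 0 1")

```text
time: 4.12
tool_pos: [460.0, -267.1, 66.4]
tcp_rot: [180.0, 0.0, 90.0]
ft_force: [-0.4, -0.1, 1.8]
finger_gap: 0.2
grip_force: 1.0
```

>>> apply_moves(series="0 0 0.003 0 1;0 0 0 0 1;0 0 0 0 1")

```text
time: 4.37
tool_pos: [460.0, -267.0, 65.5]
tcp_rot: [180.0, 0.0, 90.0]
ft_force: [0.0, 0.5, 3.2]
finger_gap: 0.4
grip_force: 1.3
```

>>> apply_moves(series="0 0 0.003 0 1;0 0 0 0 1;0 0 0 0 1")

```text
time: 4.62
tool_pos: [460.0, -267.0, 64.7]
tcp_rot: [180.0, 0.0, 90.0]
ft_force: [-1.3, 0.5, 3.7]
finger_gap: -0.1
grip_force: 1.9
```

>>> apply_moves(series="0 0 0 0 1")

```text
time: 4.7
tool_pos: [460.0, -267.0, 64.7]
tcp_rot: [180.0, 0.0, 90.0]
ft_force: [-0.5, 1.1, 4.0]
finger_gap: 0.2
grip_force: 1.9
```

The force is now climbing at about 1.5 N/mm, as a home star should. I'll press one more mm to confirm, then retract.

>>> apply_moves(series="0 0 0.003 0 1;0 0 0 0 1;0 0 0 0 1;0 0 0 0 1")

```text
time: 5.03
tool_pos: [460.0, -267.1, 63.9]
tcp_rot: [180.0, 0.0, 90.0]
ft_force: [-0.8, -0.3, 5.4]
finger_gap: 0.0
grip_force: 2.6
```

>>> apply_moves(series="0 0 -0.01 0 1;0 0 -0.02 0 1;0 0 -0.05 0 1;0 0 -0.1 0 1;0 0 -0.1 0 1")

```text
time: 5.45
tool_pos: [458.4, -266.0, 147.1]
tcp_rot: [-179.8, -0.1, 90.0]
ft_force: [0.8, 1.0, -0.3]
finger_gap: 0.4
grip_force: 0.0
```

>>> apply_moves(series="0 0 -0.08 0 1;0 0 0 0 1;0 0 0 0 1")

```text
time: 5.7
tool_pos: [460.8, -267.6, 173.8]
tcp_rot: [179.8, 0.1, 90.0]
ft_force: [-0.6, 0.3, -0.4]
finger_gap: -0.2
grip_force: 0.0
```

```bash
python3 w.py yellow 459 -266
```

```text
tcp [ 460.83 -267.62  173.77] [1.7983e+02 1.2000e-01 9.0000e+01] F [-0.61  0.25 -0.38] gap -0.19225262490673908 t 5.7
pred px [317. 240.] blob [315.5 238.7] [ 284  209   63   61 2993] [60.5 62.7] plane56 [ 458.  -264.9   56. ] depth [ 458.  -267.    48.9]
```

The yellow dot now reads z = 48.9 mm, so that star is home. Next, blue.

>>> apply_moves(series="0.073 0.088 0 0 1;0.073 0.088 0 0 1;0.073 0.088 0 0 1;0.073 0.088 0 0 1;0.073 0.088 0 0 1")

```text
time: 6.17
tool_pos: [591.7, -155.9, 169.3]
tcp_rot: [-179.8, -0.1, 90.0]
ft_force: [0.1, -0.7, 0.1]
finger_gap: 0.3
grip_force: 0.0
```

>>> apply_moves(series="0.073 0.088 0 0 1;0 0 0 0 1;0 0 0 0 1;0 0 0 0 1")

```text
time: 6.5
tool_pos: [617.1, -135.3, 169.6]
tcp_rot: [-179.8, -0.0, 90.0]
ft_force: [0.1, -0.4, -0.5]
finger_gap: -0.0
grip_force: 0.0
```

```bash
python3 w.py blue 619 -136.5
```

```text
tcp [ 617.06 -135.29  169.59] [-1.7979e+02 -4.0000e-02  9.0040e+01] F [ 0.1  -0.36 -0.54] gap -0.008161092407417032 t 6.5
pred px [324. 246.] blob [322.  248.4] [ 290  218   65   62 3157] [61.9 64.5] plane56 [ 617.8 -137.7   56. ] depth [ 617.8 -137.5   56.5]
```

Blue confirmed at (618,-137.5), z 56.5. I'll do the same descent.

>>> apply_moves(series="0 0 0.08 0 1;0 0 0.08 0 1;0 0 0.08 0 1;0 0 0.05 0 1;0 0 0 0 1")

```text
time: 6.97
tool_pos: [614.2, -135.9, 79.7]
tcp_rot: [-179.6, -0.1, 89.9]
ft_force: [-1.1, -0.9, -1.0]
finger_gap: 0.3
grip_force: 0.0
```

>>> apply_moves(series="0 0 0.01 0 1;0 0 0.01 0 1;0 0 0.01 0 1;0 0 0.005 0 1;0 0 0.005 0 1")

```text
time: 7.38
tool_pos: [618.9, -135.9, 73.6]
tcp_rot: [179.9, 0.0, 90.0]
ft_force: [0.1, -0.9, 1.2]
finger_gap: -0.1
grip_force: 0.9
```

>>> apply_moves(series="0 0 0.003 0 1;0 0 0.003 0 1;0 0 0.003 0 1;0 0 0.003 0 1;0 0 0 0 1")

```text
time: 7.8
tool_pos: [618.7, -135.7, 69.3]
tcp_rot: [180.0, 0.0, 90.0]
ft_force: [1.8, -0.8, 2.7]
finger_gap: 0.1
grip_force: 1.1
```

>>> apply_moves(series="0 0 0.003 0 1;0 0 0.003 0 1;0 0 0 0 1;0 0 0 0 1")

```text
time: 8.13
tool_pos: [618.3, -135.5, 67.2]
tcp_rot: [-180.0, -0.0, 90.0]
ft_force: [0.6, -0.7, 2.0]
finger_gap: 0.0
grip_force: 1.0
```

>>> apply_moves(series="0 0 0.003 0 1;0 0 0.003 0 1;0 0 0 0 1;0 0 0 0 1")

```text
time: 8.47
tool_pos: [618.3, -135.5, 65.5]
tcp_rot: [180.0, -0.0, 90.0]
ft_force: [0.5, 0.2, 3.1]
finger_gap: -0.2
grip_force: 1.4
```

>>> apply_moves(series="0 0 0.003 0 1;0 0 0 0 1;0 0 0 0 1")

```text
time: 8.72
tool_pos: [618.3, -135.5, 64.7]
tcp_rot: [180.0, -0.0, 90.0]
ft_force: [0.2, 0.5, 3.4]
finger_gap: 0.3
grip_force: 2.0
```

Same signature as yellow. One more mm, then retract and check.

>>> apply_moves(series="0 0 0.003 0 1;0 0 0 0 1;0 0 0 0 1;0 0 0 0 1")

```text
time: 9.05
tool_pos: [618.4, -135.5, 63.8]
tcp_rot: [180.0, -0.0, 90.0]
ft_force: [0.5, 0.8, 5.1]
finger_gap: -0.2
grip_force: 2.6
```

>>> apply_moves(series="0 0 -0.01 0 1;0 0 -0.02 0 1;0 0 -0.05 0 1;0 0 -0.1 0 1;0 0 -0.1 0 1")

```text
time: 9.47
tool_pos: [616.3, -135.1, 146.4]
tcp_rot: [-179.7, -0.1, 90.0]
ft_force: [1.7, 0.4, 0.3]
finger_gap: 0.1
grip_force: 0.0
```

>>> apply_moves(series="0 0 -0.08 0 1;0 0 0 0 1;0 0 0 0 1")

```text
time: 9.72
tool_pos: [619.2, -135.9, 173.9]
tcp_rot: [179.8, 0.1, 90.0]
ft_force: [0.2, -0.2, -1.6]
finger_gap: -0.0
grip_force: 0.0
```

```bash
python3 w.py blue 619 -136.5
```

```text
tcp [ 619.23 -135.92  173.94] [1.7982e+02 6.0000e-02 9.0000e+01] F [ 0.21 -0.22 -1.56] gap -0.03893020105513567 t 9.7167
pred px [319. 243.] blob [317.6 242. ] [ 287  213   62   59 2905] [59.4 61.9] plane56 [ 617.8 -135.4   56. ] depth [ 617.8 -137.9   48. ]
```

Blue now reads z ≈ 48, so it's home. On to red, 300 mm along +Y.

>>> apply_moves(series="0.1 -0.001 0 0 1;0.1 -0.001 0 0 1;0.1 -0.001 0 0 1;0.1 -0.001 0 0 1;0.1 -0.001 0 0 1")

```text
time: 10.18
tool_pos: [615.0, 15.7, 169.1]
tcp_rot: [-179.7, -0.0, 90.0]
ft_force: [-0.4, 0.5, -0.3]
finger_gap: -0.1
grip_force: 0.0
```

>>> apply_moves(series="0.1 -0.001 0 0 1;0.1 -0.001 0 0 1;0.1 -0.001 0 0 1;0.1 0 0 0 1;0.1 0 0 0 1")

```text
time: 10.6
tool_pos: [614.2, 165.6, 169.1]
tcp_rot: [-179.8, 0.0, 90.0]
ft_force: [0.9, 1.1, -1.2]
finger_gap: -0.1
grip_force: 0.0
```

>>> apply_moves(series="0 0 0 0 1;0 0 0 0 1;0 0 0 0 1")

```text
time: 10.85
tool_pos: [614.9, 164.0, 169.8]
tcp_rot: [-179.8, 0.1, 90.0]
ft_force: [0.7, -0.3, -0.5]
finger_gap: -0.3
grip_force: 0.0
```

```bash
python3 w.py red 615.5 164.5
```

```text
tcp [614.86 163.96 169.78] [-1.7983e+02  6.0000e-02  9.0030e+01] F [ 0.67 -0.31 -0.51] gap -0.3150675855174042 t 10.85
pred px [322. 243.] blob [320.  246.3] [ 288  216   65   62 3167] [62.1 64.7] plane56 [614.4 162.8  56. ] depth [614.4 162.5  55.3]
```

Red confirmed at (614.4,162.7), z 55.3, and the tool is within 2 mm. Descending.

>>> apply_moves(series="0 0 0.08 0 1;0 0 0.08 0 1;0 0 0.08 0 1;0 0 0.05 0 1;0 0 0 0 1")

```text
time: 11.32
tool_pos: [612.7, 162.2, 79.4]
tcp_rot: [-179.5, 0.1, 89.9]
ft_force: [0.0, 0.1, -1.0]
finger_gap: -0.3
grip_force: 0.0
```

>>> apply_moves(series="0 0 0.01 0 1;0 0 0.01 0 1;0 0 0.01 0 1;0 0 0.005 0 1;0 0 0.005 0 1")

```text
time: 11.73
tool_pos: [616.5, 164.4, 73.5]
tcp_rot: [179.9, -0.0, 90.0]
ft_force: [0.7, -0.5, -0.2]
finger_gap: -0.2
grip_force: 0.0
```

>>> apply_moves(series="0 0 0.003 0 1;0 0 0.003 0 1;0 0 0.003 0 1;0 0 0.003 0 1;0 0 0 0 1")

```text
time: 12.15
tool_pos: [616.3, 164.5, 69.3]
tcp_rot: [179.9, -0.0, 90.0]
ft_force: [1.0, -0.2, 2.5]
finger_gap: -0.2
grip_force: 1.1
```

>>> apply_moves(series="0 0 0.003 0 1;0 0 0.003 0 1;0 0 0 0 1;0 0 0 0 1")

```text
time: 12.48
tool_pos: [616.0, 164.5, 67.3]
tcp_rot: [180.0, -0.0, 90.0]
ft_force: [1.7, -0.4, 2.7]
finger_gap: 0.0
grip_force: 1.1
```

>>> apply_moves(series="0 0 0.003 0 1;0 0 0.003 0 1;0 0 0 0 1;0 0 0 0 1")

```text
time: 12.82
tool_pos: [616.0, 164.5, 65.6]
tcp_rot: [180.0, -0.0, 90.0]
ft_force: [1.0, -0.4, 3.0]
finger_gap: 0.1
grip_force: 1.3
```

>>> apply_moves(series="0 0 0.003 0 1;0 0 0 0 1;0 0 0 0 1")

```text
time: 13.07
tool_pos: [616.0, 164.5, 64.8]
tcp_rot: [180.0, -0.0, 90.0]
ft_force: [1.9, 0.1, 2.8]
finger_gap: -0.2
grip_force: 1.9
```

>>> apply_moves(series="0 0 0.003 0 1;0 0 0 0 1;0 0 0 0 1;0 0 0 0 1")

```text
time: 13.4
tool_pos: [616.0, 164.5, 63.9]
tcp_rot: [180.0, -0.0, 90.0]
ft_force: [0.6, 0.9, 4.6]
finger_gap: -0.2
grip_force: 2.6
```

>>> apply_moves(series="0 0 -0.01 0 1;0 0 -0.02 0 1;0 0 -0.05 0 1;0 0 -0.1 0 1;0 0 -0.1 0 1")

```text
time: 13.82
tool_pos: [613.7, 164.0, 146.3]
tcp_rot: [-179.7, 0.1, 90.0]
ft_force: [0.7, 0.2, 1.2]
finger_gap: -0.0
grip_force: 0.0
```

>>> apply_moves(series="0 0 -0.08 0 1;0 0 0 0 1;0 0 0 0 1")

```text
time: 14.07
tool_pos: [616.7, 164.6, 173.9]
tcp_rot: [179.8, -0.0, 90.0]
ft_force: [0.3, -0.2, -0.2]
finger_gap: -0.0
grip_force: 0.0
```

```bash
python3 w.py red 615.5 164.5; python3 - <<'E'
from bench import snapshot;import pickle,cv2
d={n:snapshot(n) for n in("scene","side")};pickle.dump(d,open("d1.pkl","wb"));cv2.imwrite("pics/side1.png",d["side"]["frame"])
E
sed 's/d0.pkl/d1.pkl/' m.py > m1.py; python3 m1.py | grep -v hsv
```

```text
tcp [616.75 164.6  173.85] [ 1.7983e+02 -3.0000e-02  9.0000e+01] F [ 0.29 -0.19 -0.15] gap -0.02751191471002758 t 14.0667
pred px [318. 243.] blob [316.2 242.7] [ 286  213   62   60 2924] [59.8 62. ] plane56 [614.4 164.8  56. ] depth [614.3 162.7  49.3]
  [168.6 232.6] [ 24  14 263] [13.2 24.4] plane57 [ 472.  -267.6   57. ] depth [ 458.9 -266.2   48.5]
  [326.6 345.4] [ 23  16 293] [16.  22.7] plane57 [ 454.4 -273.1   57. ] depth [ 459.7 -265.    47.4]
  TRI [ 459.  -266.1   48.6] 0.07
  [264.6 258.8] [ 24  15 270] [14.  23.6] plane57 [ 630.2 -140.1   57. ] depth [ 619.5 -136.7   48.5]
  [356.5 278.2] [ 20  12 188] [11.9 19.3] plane57 [ 612.7 -144.5   57. ] depth [ 618.7 -136.3   49. ]
  TRI [ 619.  -136.3   48.4] 0.37
  [408.9 213.3] [ 22  12 208] [11.9 21.6] plane57 [627.6 155.5  57. ] depth [614.1 165.3  46.3]
  [283.4 214.9] [ 18   9 121] [ 8.6 16.8] plane57 [609.1 152.9  57. ] depth [615.3 164.6  48.6]
  TRI [615.5 164.6  48. ] 0.54
  [304.5 184.9] [ 20   9 141] [ 9. 19.] plane57 [431.6  25.7  57. ] depth [427.8  27.3  54.6]
  [239.  267.2] [ 19  12 165] [10.8 18.8] plane57 [426.6  25.9  57. ] depth [427.9  29.   54.4]
  TRI [427.6  27.7  54.9] 0.49
scene cup [ 598. -331.   72.]
scene clamp [ 737. -140.   48.]
scene clamp2 [ 831. -141.   46.]
scene offcut [617.   5.  27.]
scene tape [ 441. -134.   25.]
scene bottle [673. 317. 130.]
side cup [ 642. -315.   68.]
side clamp [ 708. -160.   47.]
side offcut [613.  -4.  28.]
```

View pics/side1.png

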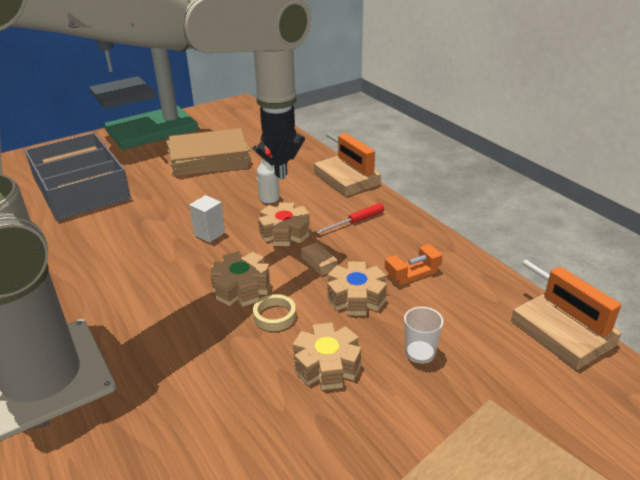

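The side view shows yellow (327,345), blue (357,278) and red (283,215) all seated, with triangulated z of 48.6, 48.4 and 48.0. No pile moved sideways. Green (239,267) and the other things are unchanged, and the gripper is clear.

```bash
python3 -c "from bench import hand_in;print(hand_in())"
```

```text
the job is handed in; nothing more can be done
None
```

I tapped the yellow, blue and red stars home in that order with at most about 5.4 N, checked them in the cameras (tops at 48–49 mm, green and everything else measured unmoved), and handed the job in at about 14 s; no verdict came back.

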